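Rake the dropped brass ring out from under the riser

TASK

A brass retaining ring has rolled under the low clear riser on the assembly bench. Pick up the rake by its orange handle, reach its foot in behind the brass ring and drag the ring out through the riser's open front, until the rake is out from under it and the ring lies flat on the bench just in front of the riser, at least a centimetre clear of it; then leave the rake standing on the bench and let go. Do not touch the ring with the fingers, and leave the black ring where it lies.

Things in the scene. Friction and masses are not known exactly. Their poses are not given: they have to be found in the camera images.
- riser: Low riser fixed to the bench: clear sheet 180 mm deep (x), 300 wide (y), 5 thick, top at 51; 46 mm clear height below. White side walls 8 mm thick at both y ends, grey back wall 6 mm thick at +x, open front at -x, where a blue strip edges the sheet (6 high, 4 thick, 46 to 52 mm up). Origin: on the bench under the sheet's centre, front edge at x = -90 mm; z up.
- rake: Loose rake, about 160 g. Orange handle 26 (x) by 20 (y) mm, top at 110 mm, on a black base 44 x 44 x 6. A blade 18 wide runs along +x, 16 to 20 mm above the bench, to a crosswise foot plate 4 thick, 56 wide (y), 20 high, down to the bench, inner face at x = 150. Raised 13 to 22 mm, the foot clears the rings and fits under the riser. Drag it 2 to 5 mm off the bench: pressed down, its base catches and it tips. Origin: under the handle, at the base's underside; z up.
- brass_ring: The ring to fetch: loose brass ring, 32 mm outside and 20 mm inside diameter, 10 mm high, 40 g, lying flat under the riser, 35 to 85 mm behind its front edge. Origin: centre of its underside; z is its axis.
- black_ring: Black ring of the same size, 20 g, also under the riser, at least 80 mm to the side of the brass one; not to be moved. Origin: centre of its underside.
- rake_foot (a point): Point on the rake: middle of the foot's inner face at its lower edge, 150 mm along the rake's x from its origin.
Things that resemble listed ones, but are neither listed nor needed, are in the scene too. What is meant by the rake is not green or purple, and is the larger of those in its own colour.

How it is judged:
On the way:
1. the rake's foot is under the riser, behind the brass ring (x of brass_ring in the frame of rake between 0.04 and 0.15 m and y of brass_ring in the frame of rake between -0.03 and 0.03 m and x of each of brass_ring, rake_foot in the frame of riser above -0.09 m), for 0.1 s.
At the end, for the whole second after the job is handed in: The brass ring lies flat (10 deg) and still on the bench, centre 26 to 210 mm ahead of the riser's front edge and within 180 mm of its middle line; the rake stands (10 deg) still on the bench, foot out from under the riser; the black ring is within 15 mm of its start (x of brass_ring in the frame of riser between -0.3 and -0.116 m and y of brass_ring in the frame of riser between -0.18 and 0.18 m and height (world z) of brass_ring below 0.004 m and angle between each of brass_ring, rake's own z axis and vertical below 0.17 rad and linear speed of each of brass_ring, rake below 0.02 m/s and x of rake_foot in the frame of riser below -0.092 m and height (world z) of rake below 0.005 m and distance of black_ring from where it was at the start of the episode below 0.015 m); the robot touches nothing.
It fails at once if the fingers touch the brass ring (contact force between the fingers and brass_ring above 0.5 N).
It fails at once if the black ring is moved by more than 15 mm (distance of black_ring from where it was at the start of the episode above 0.015 m).
It also fails if it takes over 45 s, if anything falls off the work surface, if the arm or the gripper's body presses on something with over 40 N, if the wrist force passes 120 N, or if a joint passes its speed limit or range.

ROBOT

A 6-joint arm with a two-finger parallel gripper is mounted at the origin on the work surface. World frame = base frame: x ahead of the robot, y to its left, z up, the work surface at z = 0. Lengths are in m, angles in rad, forces in N, time in s.
With the tool pointing down it reaches from about 0.35 to 0.775 m from the base axis. Payload 7.3 kg.
Tool frame: the origin (TCP) lies at the very end of the fingers, on their centre line; the grasp point (between the pads) lies 19 mm behind it; z points along the fingers, y is the line along which they close (so a half turn about z gives the same grasp; the last joint's range is limited). The gripper opens to 92 mm and grips with 3 to 60 N. Pads are 19 mm wide; open, the fingers measure 130 mm over their backs; the gripper's body (75 mm by 190 mm) begins 47 mm behind the grasp point.
Start: joints at [1.092, 0.342, 1.524, -0, 1.275, -0.146], TCP at [0.171, 0.496, 0.227] pointing down, gripper open.
Joint ranges: [-2.53, 2.53], [-0.77, 2.02], [0.04, 2.7], [-1, 4.14], [0.28, 2.66], [-3.11, 3.11]. Speed limits (rad/s): [2.57, 2.57, 3.14, 3.14, 3.14, 3.14].

INTERFACE

Orientations are given as [roll, pitch, yaw] about the fixed x, y, z axes, in that order (R = Rz(yaw) Ry(pitch) Rx(roll)).
In Python, from cell import robot gives the robot as it stands. The module is installed in compiled form; this text tells all that it offers.
- The arm moves only by the tool arm_command, never from a script. Its argument "moves" is a list of rows, each a list of 3 entries, a list of its own where there are three numbers: the shift along the tool's x, y, z in m, then the turn, a rotation vector about the tool's x, y, z in rad, then the finger opening in m, from 0 to 0.0918. In form: [[[dx, dy, dz], [ax, ay, az], claw], ...]. A call has exactly 5 rows; each row is the pose to reach, as a shift and turn from the pose commanded when the call began, along the tool's axes at that moment; what a row does not reach only later rows make up. A row lasts 1/10 s, in which the tool goes at most 50 mm and 8.59 degrees, less where a joint would pass 70% of its speed; a pose out of reach is approached as far as the arm can. A call with a gripper value outside its range is refused whole. The fingers move at their own pace and stop on an object; "squeeze" is the grip in N (left out, the last holds). Time passes only in rows, so rows that repeat a pose let the fingers close, or fill a call up. It gives the time, the measured TCP pose, the force, the opening and the grip force at its end, in the units of the state.
- robot.observe(): the state, without advancing time (a new reading comes with each control period).
- robot.read_camera(name): name is "side" or "top"; returns the picture (384x512x3 uint8, red, green, blue); there is no depth.
- robot.camera_model(name): a dict with "fx", "fy", "cx", "cy" (pixels), "k1" (the pictures are not rectified: a ray, as slopes to the right and down, at radius r is drawn at 1 + k1 r^2 times it, then the intrinsics apply), "R" (3x3) and "t" (3): a world point X has camera coordinates R X + t. Camera axes: x right, y down, z forward; pixel columns grow to the right and rows downward; lengths in m; the calibration is good to about 2 mm. A picture is of the moment at which its call begins. camera_model takes no time and is no camera call.
- robot.hand_in(): hands the job in; it is judged then, once.
The state is a dict: "time": time; "qpos": joint angles; "qvel": joint speeds; "joint_efforts": joint torques, N m; "tool_pos": TCP position; "tool_rot": TCP orientation; "contact_force": force on the tool from outside, world axes, zero at the start; "torque": the same for the moment, N m; "opening": finger opening in m; "grip_force": force on a finger pad.
Only numpy, scipy, OpenCV 4.12 (cv2) and the standard library are available. Lean on these libraries where they do the work, as an engineer would, in place of code of your own. Each camera call takes 0.05 s, during which the arm holds its last target. There are 200 camera calls.

## Working session

There is one attempt and no reset: what is moved stays moved. The work goes in short steps, Python scripts to look and compute and a tool call to move; the robot and the scene stay as the last step left them, time stands still between calls to the robot, and variables do not carry over. Pictures are saved under pics/ and viewed, at most 10 in all, crops included, and the job is handed in when it is done.

Besides the shell and the picture viewer there is one more tool, called after "Emit:" as name(argument=value, ...), one argument or row to a line, values as JSON. arm_command: Moves the arm, as the interface text tells. Its arguments: {"type":"object","properties":{"moves":{"type":"array"},"squeeze":{"type":"number"}},"required":["moves"]}

```bash
mkdir -p pics
python3 - <<'E'
from cell import robot
import cv2
for n in("top","side"):
    cv2.imwrite(f"pics/{n}0.png",cv2.resize(robot.read_camera(n)[:,:,::-1],(800,600),interpolation=cv2.INTER_CUBIC))
    print(robot.camera_model(n))
o=robot.observe();print(o)
E
```

```text
{'fx': 477.81977314122145, 'fy': 477.81977314122145, 'cx': 259.264246851837, 'cy': 190.2352551325031, 'k1': -0.16620571499385647, 'R': array([[ 0.00880087, -0.99994137,  0.00630859],
       [-0.9969298 , -0.00926489, -0.07775044],
       [ 0.07780433, -0.00560495, -0.99695289]]), 't': array([-0.10795346,  0.48210951,  1.09143654])}
{'fx': 356.1863269909085, 'fy': 356.1863269909085, 'cx': 251.16273949903675, 'cy': 190.20013954642087, 'k1': -0.09958213118186397, 'R': array([[ 0.99080374, -0.13458695,  0.01393922],
       [-0.06845664, -0.58747776, -0.80633961],
       [ 0.11671177,  0.79797007, -0.59128854]]), 't': array([-0.50630775, -0.00349178,  0.97604652])}
{'time': 0.1, 'qpos': array([ 1.09200214e+00,  3.42634967e-01,  1.52487912e+00, -5.80149607e-06,
        1.27534781e+00, -1.46017828e-01]), 'qvel': array([ 1.08336316e-03, -1.39993964e-03, -2.68105946e-03, -5.43395667e-05,
       -7.62410533e-04, -9.05891412e-04]), 'joint_efforts': array([ 1.88103964e-03, -4.32004881e+01, -2.44695121e+01,  7.19332066e-02,
        5.25683071e-02, -4.54742940e-05]), 'tool_pos': array([0.17133787, 0.49590783, 0.22613861]), 'tool_rot': array([-3.14033611e+00, -1.79185941e-04,  2.80881787e+00]), 'contact_force': array([-0.26094562, -0.66214785, -0.77791131]), 'torque': array([-0.02971002,  0.02705276,  0.02511834]), 'grip_force': 0.0, 'opening': 0.09169362346055093}
```

View pics/top0.png

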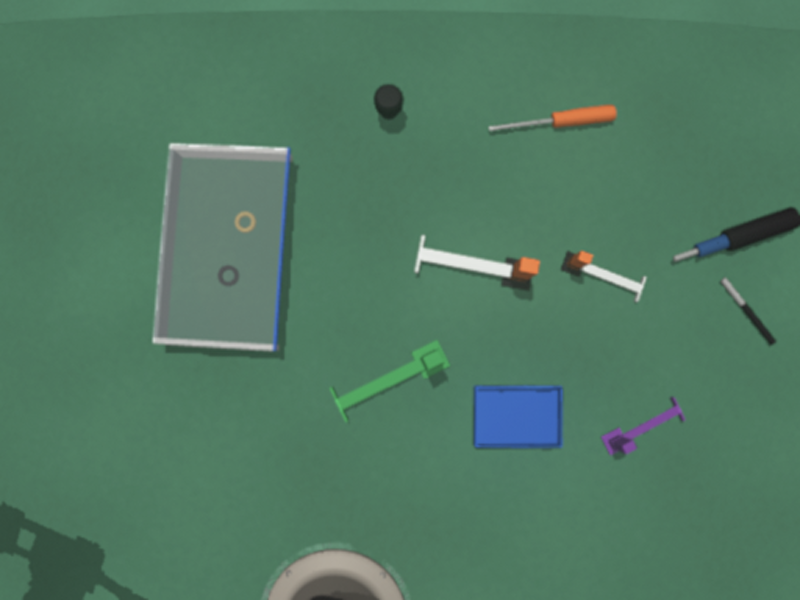

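View pics/side0.png

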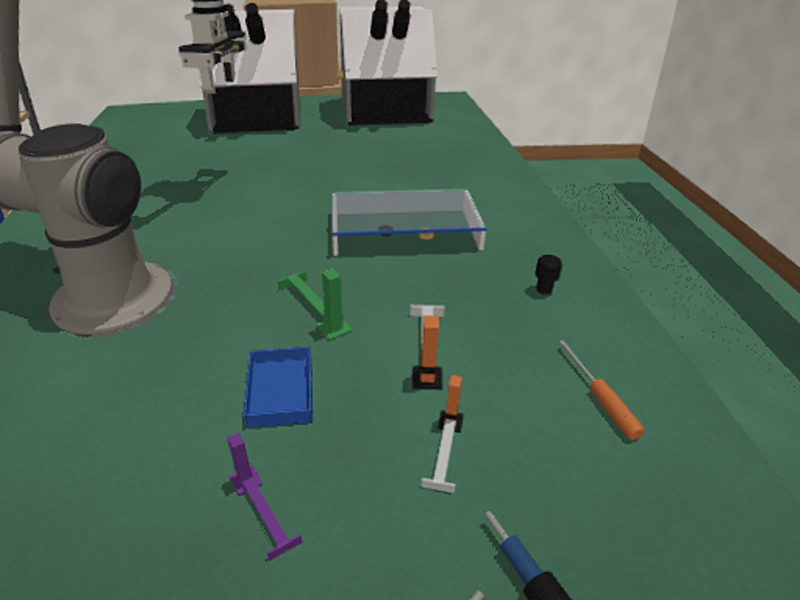

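Top view, orange-handled candidates: the large rake (handle 528,267; foot 418,254) and the small one (578,260; foot 640,288). There are also a green one (430,357) and a purple one (620,440). The large orange one is meant, since it isn't green or purple and is the larger of its colour. The riser's front (blue) is at the right, x≈283. The brass ring is at (245,222) and the black ring at (228,275). I'll confirm this in a crop.

```bash
cat > h.py <<'E'
from cell import robot
import cv2,numpy as np
def ray(n,p):
    m=robot.camera_model(n);K=np.array([[m['fx'],0,m['cx']],[0,m['fy'],m['cy']],[0,0,1]])
    u=cv2.undistortPoints(np.array([[p]],float),K,np.array([m['k1'],0,0,0.]))[0,0]
    R=m['R'];return -R.T@m['t'],R.T@np.array([u[0],u[1],1])
def at(n,p,z):
    c,d=ray(n,p);return (c+d*(z-c[2])/d[2]).round(4)
def crop(n,x,y,w,h,s,f):
    im=robot.read_camera(n)[:,:,::-1]
    cv2.imwrite(f,cv2.resize(im[y:y+h,x:x+w],None,fx=s,fy=s,interpolation=cv2.INTER_CUBIC))
def proj(n,X):
    m=robot.camera_model(n);K=np.array([[m['fx'],0,m['cx']],[0,m['fy'],m['cy']],[0,0,1]])
    return cv2.projectPoints(np.array(X,float).reshape(-1,3),cv2.Rodrigues(m['R'])[0],m['t'],K,np.array([m['k1'],0,0,0.]))[0][:,0]
E
python3 -c "
from h import *
crop('top',90,85,130,145,4,'pics/c1.png');crop('top',255,140,100,60,8,'pics/c2.png')"
```

```text
(no output)
```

View pics/c1.png

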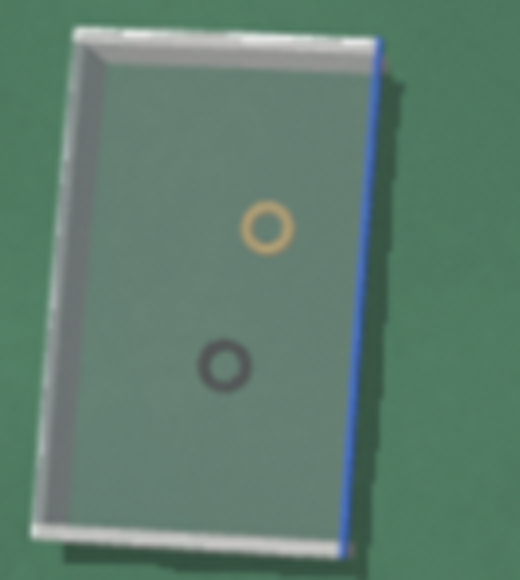

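View pics/c2.png

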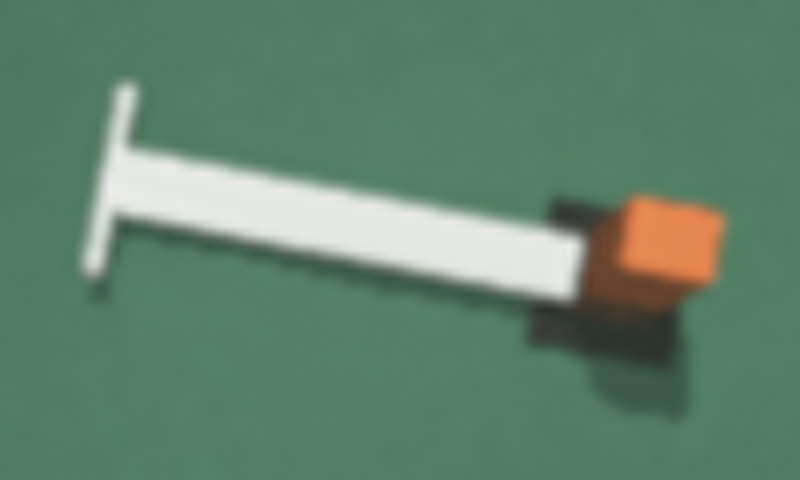

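The crops confirm it. c1 shows the riser front edge from (381,38) to (344,556), brass ring at (267,228) and black ring at (225,366). c2 shows the white-bladed rake with its orange handle top at (672,240) and foot from (126,88) to (93,272).

Run:
```python
from h import *
c1=lambda x,y,z:at('top',((x+.5)/4-.5+90,(y+.5)/4-.5+85),z)
c2=lambda x,y,z:at('top',((x+.5)/8-.5+255,(y+.5)/8-.5+140),z)
fa,fb=c1(381,40,.052),c1(345,554,.052);ba,bb=c1(76,30,.051),c1(34,538,.051)
print('front',fa,fb,'back',ba,bb)
yax=fa-fb;  # riser y: +x is to world +y => y axis = -x world
fm=(fa+fb)/2; yr=(fb-fa)[:2];yr/=np.linalg.norm(yr); xr=np.array([yr[1],-yr[0]]);print('xr',xr,'len',np.linalg.norm(fa-fb),'ang',np.arctan2(xr[1],xr[0]))
for n,p in(('brass',c1(267,228,.01)),('black',c1(225,366,.01))):
    d=p[:2]-fm[:2];print(n,p,'behind',d@xr,'y',d@yr)
h=c2(672,240,.11);f1,f2=c2(126,88,.02),c2(93,272,.02);f=(f1+f2)/2
v=(f-h)[:2];L=np.linalg.norm(v);print('h',h,'foot',f,f1,f2,'L',L,'ang',np.arctan2(v[1],v[0]),'footang',np.arctan2(*(f1-f2)[:2][::-1])+np.pi/2)
h2=c2(582,268,.02);print('bladestart',h2,'ang',np.arctan2(*(f-h2)[:2][::-1]))
print([c2(x,y,.11) for x,y in((640,195),(725,215),(715,285),(620,262))])
```

```text
front [0.7008 0.0707 0.052 ] [0.4044 0.0839 0.052 ] back [0.7084 0.2524 0.051 ] [0.4109 0.2647 0.051 ]
xr [0.04449032 0.99900982] len 0.2966937815324076 ang 1.5262913207607618
brass [0.5976 0.1424 0.01  ] behind 0.06703760320580723 y -0.04205912215466159
black [0.5148 0.1652 0.01  ] behind 0.08613122886503334 y 0.0416732697805109
h [ 0.5222 -0.2735  0.11  ] foot [ 0.54925 -0.124    0.02   ] [ 0.5764 -0.1286  0.02  ] [ 0.5221 -0.1194  0.02  ] L 0.15192745801862154 ang 1.3917964709726238 footang 1.402961088679624
bladestart [ 0.5248 -0.2624  0.02  ] ang 1.3959386487376126
[array([ 0.5343, -0.2648,  0.11  ]), array([ 0.5292, -0.2879,  0.11  ]), array([ 0.5102, -0.2851,  0.11  ]), array([ 0.5161, -0.2593,  0.11  ])]
```

```bash
cat >> h.py <<'E'
from scipy.spatial.transform import Rotation as Ro
def plan(ws,start=None):
    """ws: list of (x,y,z,yaw), tool down; prints shift and turn in tool axes"""
    o=robot.observe();p=o['tool_pos'];R=Ro.from_euler('xyz',o['tool_rot'])
    print('t',round(o['time'],2),'pos',p.round(4),'rot',o['tool_rot'].round(4),'F',o['contact_force'].round(1),'op',round(o['opening'],4),'grip',round(o['grip_force'],1))
    for x,y,z,w in ws:
        q=np.array([x,y,z]);S=Ro.from_euler('xyz',[np.pi,0,w])
        print(R.inv().apply(q-p).round(4),(R.inv()*S).as_rotvec().round(4),'len',np.linalg.norm(q-p).round(3));p,R=q,S
E
python3 -c "
from h import *
plan([(.38,.38,.2,2.5),(.52,.18,.2,2.1),(.57,-.05,.2,1.75),(.5222,-.2735,.18,1.396)])"
```

```text
t 0.2 pos [0.1714 0.496  0.2263] rot [-3.1407e+00 -1.0000e-04  2.8088e+00] F [-0.1  0.2 -0.7] op 0.0915 grip 0.0
[-0.2351 -0.0415  0.0263] [-0.0009  0.      0.3088] len 0.24
[-0.2319 -0.0764 -0.    ] [ 0.  -0.   0.4] len 0.244
[-0.2238 -0.073  -0.    ] [ 0.   -0.    0.35] len 0.235
[-0.2114 -0.0869  0.02  ] [-0.    -0.     0.354] len 0.229
```

Emit:
arm_command(
  moves=[
    [[-0.047,-0.008,0.005],[0,0,0.06],0.0918],
    [[-0.094,-0.017,0.01],[0,0,0.12],0.0918],
    [[-0.141,-0.025,0.016],[0,0,0.185],0.0918],
    [[-0.188,-0.033,0.021],[0,0,0.247],0.0918],
    [[-0.235,-0.0415,0.026],[0,0,0.309],0.0918],
  ],
)

```text
time: 0.7
tool_pos: [0.3814, 0.3791, 0.2004]
tool_rot: [-3.142, -0.0, 2.497]
contact_force: [0.3, 0.6, 0.5]
opening: 0.0918
grip_force: 0.0
```

Emit:
arm_command(
  moves=[
    [[-0.046,-0.015,0],[0,0,0.08],0.0918],
    [[-0.093,-0.031,0],[0,0,0.16],0.0918],
    [[-0.139,-0.046,0],[0,0,0.24],0.0918],
    [[-0.186,-0.061,0],[0,0,0.32],0.0918],
    [[-0.232,-0.0764,0],[0,0,0.4],0.0918],
  ],
)

```text
time: 1.2
tool_pos: [0.521, 0.1783, 0.2006]
tool_rot: [-3.142, -0.0, 2.096]
contact_force: [0.2, 0.4, 0.2]
opening: 0.0917
grip_force: 0.0
```

Emit:
arm_command(
  moves=[
    [[-0.045,-0.015,0],[0,0,0.07],0.0918],
    [[-0.09,-0.029,0],[0,0,0.14],0.0918],
    [[-0.134,-0.044,0],[0,0,0.21],0.0918],
    [[-0.179,-0.058,0],[0,0,0.28],0.0918],
    [[-0.2238,-0.073,0],[0,0,0.35],0.0918],
  ],
)

```text
time: 1.7
tool_pos: [0.5702, -0.0518, 0.2006]
tool_rot: [-3.142, -0.0, 1.747]
contact_force: [0.0, 0.2, 0.9]
opening: 0.0918
grip_force: 0.0
```

Emit:
arm_command(
  moves=[
    [[-0.045,-0.018,0.004],[0,0,0.07],0.0918],
    [[-0.09,-0.036,0.008],[0,0,0.14],0.0918],
    [[-0.135,-0.054,0.012],[0,0,0.21],0.0918],
    [[-0.18,-0.072,0.016],[0,0,0.28],0.0918],
    [[-0.2114,-0.0869,0.02],[0,0,0.354],0.0918],
  ],
)

```text
time: 2.2
tool_pos: [0.5212, -0.2763, 0.1802]
tool_rot: [-3.141, 0.0, 1.391]
contact_force: [0.4, 0.2, 0.0]
opening: 0.0921
grip_force: 0.0
```

```bash
python3 -c "
from h import *
plan([(.5222,-.2735,.062,1.396)])
crop('side',210,180,130,95,6,'pics/s1.png')"
```

```text
t 2.2 pos [ 0.5212 -0.2763  0.1802] rot [-3.1414e+00  3.0000e-04  1.3913e+00] F [0.4 0.2 0. ] op 0.0921 grip 0.0
[0.003  0.0005 0.1182] [-0.0002  0.0003 -0.0047] len 0.118
```

View pics/s1.png

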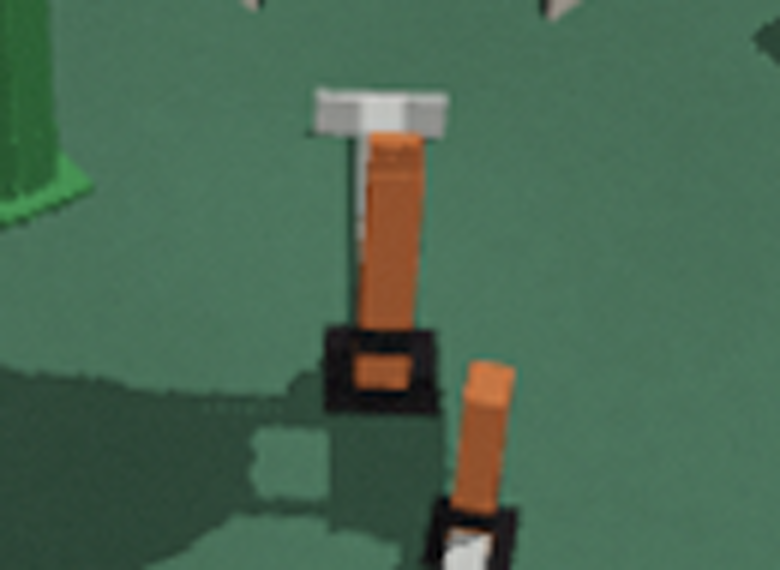

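Side view: both fingertips are at the top edge (crop 250 and 560), with the large orange handle (395,140) centred between them. The small handle (490,380) is well clear. I'll go down and close.

Emit:
arm_command(
  moves=[
    [[0.001,0,0.03],[0,0,0],0.0918],
    [[0.001,0,0.06],[0,0,0],0.0918],
    [[0.001,0,0.09],[0,0,0],0.0918],
    [[0.001,0,0.118],[0,0,0],0.0918],
    [[0.001,0,0.118],[0,0,0],0.0918],
  ],
)

```text
time: 2.75
tool_pos: [0.5201, -0.2706, 0.0588]
tool_rot: [-3.134, -0.004, 1.396]
contact_force: [-0.1, 0.6, -0.6]
opening: 0.0921
grip_force: 0.0
```

Emit:
arm_command(
  moves=[
    [[0,0,0],[0,0,0],0.04],
    [[0,0,0],[0,0,0],0.03],
    [[0,0,0],[0,0,0],0.02],
    [[0,0,0],[0,0,0],0.01],
    [[0,0,0],[0,0,0],0.01],
  ],
  squeeze=40,
)

```text
time: 3.25
tool_pos: [0.5227, -0.2726, 0.0635]
tool_rot: [3.14, 0.0, 1.396]
contact_force: [0.4, 0.0, 0.4]
opening: 0.0566
grip_force: 0.0
```

Emit:
arm_command(
  moves=[
    [[0,0,0],[0,0,0],0.01],
    [[0,0,0],[0,0,0],0.01],
    [[0,0,0],[0,0,0],0.01],
    [[0,0,0],[0,0,0],0.01],
    [[0,0,0],[0,0,0],0.01],
  ],
  squeeze=40,
)

```text
time: 3.75
tool_pos: [0.5224, -0.2724, 0.0626]
tool_rot: [-3.142, -0.0, 1.396]
contact_force: [-0.1, -0.1, -1.9]
opening: 0.02
grip_force: 39.9
```

```bash
python3 -c "
from h import *
plan([(.5224,-.2724,.0797,1.396),(.5851,-.1392,.0797,1.526)])"
```

```text
t 3.75 pos [ 0.5224 -0.2724  0.0626] rot [-3.1415e+00 -1.0000e-04  1.3958e+00] F [-0.1 -0.1 -1.9] op 0.02 grip 39.9
[ 0.      0.     -0.0171] [-0.0001 -0.0001 -0.0002] len 0.017
[0.1421 0.0386 0.    ] [ 0.    0.   -0.13] len 0.147
```

Emit:
arm_command(
  moves=[
    [[0,0,-0.004],[0,0,0],0.01],
    [[0,0,-0.008],[0,0,0],0.01],
    [[0,0,-0.013],[0,0,0],0.01],
    [[0,0,-0.017],[0,0,0],0.01],
    [[0,0,-0.017],[0,0,0],0.01],
  ],
)

```text
time: 4.25
tool_pos: [0.5228, -0.2727, 0.0806]
tool_rot: [3.14, 0.001, 1.396]
contact_force: [0.3, 0.4, -2.0]
opening: 0.0201
grip_force: 40.0
```

Emit:
arm_command(
  moves=[
    [[0.03,0.008,0],[0,0,-0.03],0.01],
    [[0.065,0.018,0],[0,0,-0.06],0.01],
    [[0.1,0.028,0],[0,0,-0.095],0.01],
    [[0.13,0.035,0],[0,0,-0.12],0.01],
    [[0.142,0.0386,0],[0,0,-0.13],0.01],
  ],
)

```text
time: 4.75
tool_pos: [0.5858, -0.1366, 0.0796]
tool_rot: [-3.142, -0.001, 1.529]
contact_force: [0.3, 0.6, -1.8]
opening: 0.0196
grip_force: 39.9
```

```bash
python3 -c "
from h import *
import time
plan([(.5922,.0206,.0797,1.526)])
crop('top',90,80,260,150,3,'pics/c3.png')"
```

```text
t 4.75 pos [ 0.5858 -0.1366  0.0796] rot [-3.1415e+00 -7.0000e-04  1.5290e+00] F [ 0.3  0.6 -1.8] op 0.0196 grip 39.9
[ 0.1573 -0.0002  0.    ] [-0.0001 -0.0007  0.003 ] len 0.157
```

View pics/c3.png

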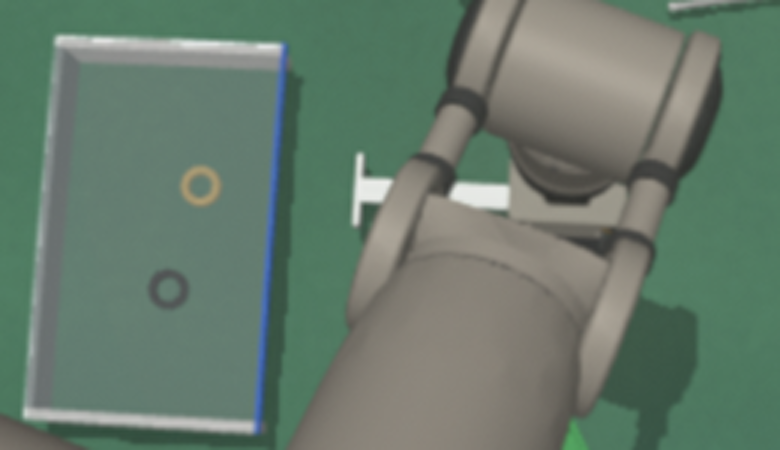

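The foot spans (361,154) to (356,225), parallel to the front edge and level with the brass ring at (200,186). The distances follow.

Run:
```python
from h import *
c=lambda x,y,z:at('top',((x+.5)/3-.5+90,(y+.5)/3-.5+80),z)
f=(c(361,154,.037)+c(356,225,.037))/2;b=c(200,186,.01);xr=np.array([.0445,.999]);yr=np.array([.999,-.0445])
d=(b-f)[:2];o=robot.observe()
print(f,b,d@xr,d@yr,(f[:2]-o['tool_pos'][:2])@xr)
```

```text
[0.59055 0.01325 0.037  ] [0.5975 0.1425 0.01  ] 0.12943002499999998 0.0011914250000001237 0.1494147977237058
```

Emit:
arm_command(
  moves=[
    [[0.018,0,0],[0,0,0],0.01],
    [[0.036,0,0],[0,0,0.001],0.01],
    [[0.054,0,0],[0,0,0.002],0.01],
    [[0.072,0,0],[0,0,0.003],0.01],
    [[0.088,0,0],[0,0,0.003],0.01],
  ],
)

```text
time: 5.3
tool_pos: [0.5886, -0.051, 0.0797]
tool_rot: [-3.141, -0.0, 1.521]
contact_force: [0.0, -0.5, -2.2]
opening: 0.0199
grip_force: 39.9
```

Emit:
arm_command(
  moves=[
    [[0.018,0,0],[0,0,0],0.01],
    [[0.036,0,0],[0,0,0],0.01],
    [[0.054,0,0],[0,0,0],0.01],
    [[0.07,0,0],[0,0,0],0.01],
    [[0.07,0,0],[0,0,0],0.01],
  ],
)

```text
time: 5.8
tool_pos: [0.5922, 0.0202, 0.0797]
tool_rot: [-3.141, -0.0, 1.524]
contact_force: [0.4, 0.5, -1.4]
opening: 0.0198
grip_force: 40.0
```

```bash
python3 -c "
from h import *
plan([(.5922,.0206,.0660,1.526)])
crop('top',90,80,260,150,3,'pics/c4.png')"
```

```text
t 5.8 pos [0.5922 0.0202 0.0797] rot [-3.1414e+00 -4.0000e-04  1.5242e+00] F [ 0.4  0.5 -1.4] op 0.0198 grip 40.0
[ 0.0003 -0.      0.0137] [-0.0002 -0.0004 -0.0018] len 0.014
```

View pics/c4.png

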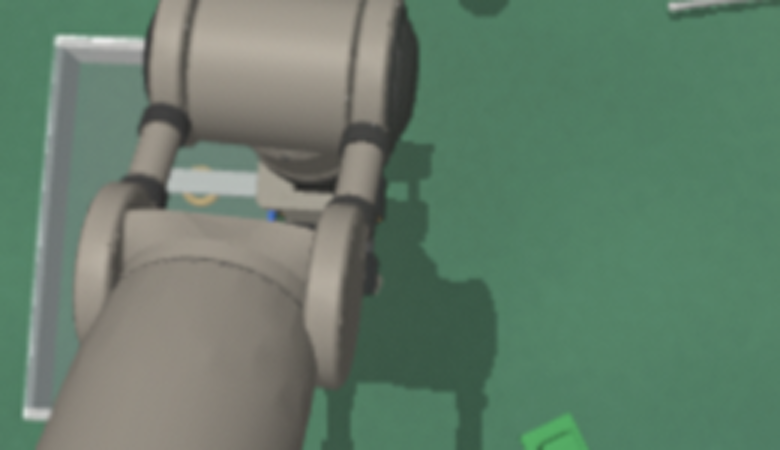

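The blade passes over the brass ring at (200,186), and the foot is behind it, hidden by the arm. Next I lower it to about 3.5 mm off the bench and drag.

Emit:
arm_command(
  moves=[
    [[0,0,0.003],[0,0,0],0.01],
    [[0,0,0.006],[0,0,0],0.01],
    [[0,0,0.009],[0,0,0],0.01],
    [[0,0,0.012],[0,0,0],0.01],
    [[0,0,0.0135],[0,0,0],0.01],
  ],
)

```text
time: 6.35
tool_pos: [0.5922, 0.0182, 0.0657]
tool_rot: [-3.141, -0.0, 1.522]
contact_force: [-0.3, 0.8, -1.1]
opening: 0.0199
grip_force: 40.0
```

Emit:
arm_command(
  moves=[
    [[-0.008,0,0],[0,0,0],0.01],
    [[-0.02,0,0],[0,0,0],0.01],
    [[-0.035,0,0],[0,0,0],0.01],
    [[-0.05,0,0],[0,0,0],0.01],
    [[-0.065,0,0],[0,0,0],0.01],
  ],
)

```text
time: 6.85
tool_pos: [0.5892, -0.0482, 0.0664]
tool_rot: [3.141, 0.0, 1.522]
contact_force: [-0.1, 0.6, -1.3]
opening: 0.0198
grip_force: 40.0
```

Emit:
arm_command(
  moves=[
    [[-0.015,0,0],[0,0,0],0.01],
    [[-0.03,0,0],[0,0,0],0.01],
    [[-0.045,0,0],[0,0,0],0.01],
    [[-0.06,0,0],[0,0,0],0.01],
    [[-0.07,0,0],[0,0,0],0.01],
  ],
)

```text
time: 7.35
tool_pos: [0.5859, -0.1179, 0.0662]
tool_rot: [3.141, 0.0, 1.522]
contact_force: [0.1, 0.9, -1.5]
opening: 0.0196
grip_force: 40.0
```

```bash
python3 -c "
from h import *
plan([(.585,-.12,.0626,1.526)])
crop('top',90,80,260,150,3,'pics/c5.png')"
```

```text
t 7.35 pos [ 0.5859 -0.1179  0.0662] rot [3.1415e+00 1.0000e-04 1.5221e+00] F [ 0.1  0.9 -1.5] op 0.0196 grip 40.0
[-0.0021 -0.0008  0.0036] [ 0.0001  0.0001 -0.0039] len 0.004
```

View pics/c5.png

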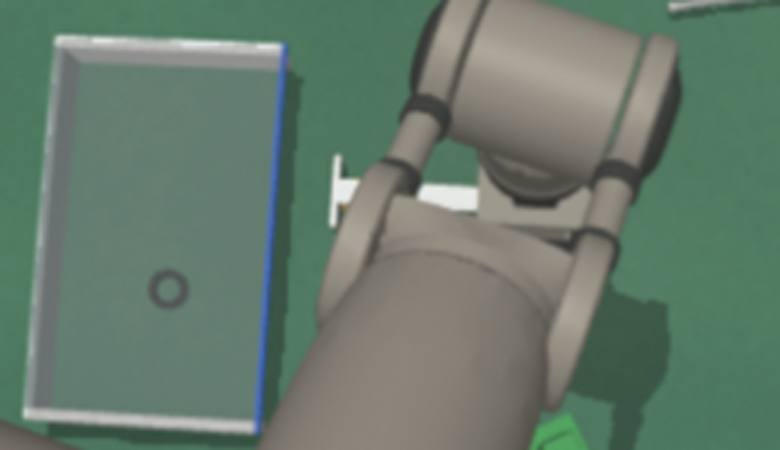

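The foot (335,190) is out in front of the riser. Traces of brass show just inside it at about (350,178) and (345,205), and the black ring at (168,289) hasn't moved. I'll set the rake down, release it and rise.

Emit:
arm_command(
  moves=[
    [[0,0,0.001],[0,0,0],0.01],
    [[0,0,0.002],[0,0,0],0.01],
    [[0,0,0.003],[0,0,0],0.01],
    [[0,0,0.0035],[0,0,0],0.01],
    [[0,0,0.0035],[0,0,0],0.01],
  ],
)

```text
time: 7.9
tool_pos: [0.586, -0.1158, 0.0626]
tool_rot: [-3.141, -0.0, 1.524]
contact_force: [0.1, -0.3, -1.4]
opening: 0.0198
grip_force: 40.0
```

Emit:
arm_command(
  moves=[
    [[0,0,0],[0,0,0],0.03],
    [[0,0,0],[0,0,0],0.05],
    [[0,0,0],[0,0,0],0.07],
    [[0,0,0],[0,0,0],0.08],
    [[0,0,0],[0,0,0],0.08],
  ],
)

```text
time: 8.4
tool_pos: [0.586, -0.1163, 0.0628]
tool_rot: [3.141, -0.0, 1.523]
contact_force: [-0.4, 0.5, 1.0]
opening: 0.0552
grip_force: 0.0
```

```bash
python3 -c "
from h import *
plan([])"
```

```text
t 8.4 pos [ 0.586  -0.1163  0.0628] rot [ 3.1414 -0.      1.5228] F [-0.4  0.5  1. ] op 0.0552 grip 0.0
```

Emit:
arm_command(
  moves=[
    [[0,0,-0.02],[0,0,0],0.08],
    [[0,0,-0.05],[0,0,0],0.08],
    [[0,0,-0.08],[0,0,0],0.08],
    [[0,0,-0.12],[0,0,0],0.08],
    [[0,0,-0.15],[0,0,0],0.08],
  ],
)

```text
time: 8.9
tool_pos: [0.5863, -0.1164, 0.2152]
tool_rot: [3.14, 0.0, 1.523]
contact_force: [0.3, 0.7, 0.9]
opening: 0.0798
grip_force: 0.0
```

Emit:
arm_command(
  moves=[
    [[-0.03,-0.03,0],[0,0,0],0.08],
    [[-0.06,-0.06,0],[0,0,0],0.08],
    [[-0.09,-0.09,0],[0,0,0],0.08],
    [[-0.12,-0.12,0],[0,0,0],0.08],
    [[-0.15,-0.15,0],[0,0,0],0.08],
  ],
)

```text
time: 9.4
tool_pos: [0.4276, -0.2598, 0.2129]
tool_rot: [3.141, 0.0, 1.523]
contact_force: [-0.5, -0.6, 0.4]
opening: 0.0799
grip_force: 0.0
```

```bash
python3 -c "
from h import *
plan([])
crop('top',90,80,260,150,3,'pics/c6.png')"
```

```text
t 9.4 pos [ 0.4276 -0.2598  0.2129] rot [3.1412e+00 3.0000e-04 1.5231e+00] F [-0.5 -0.6  0.4] op 0.0799 grip 0.0
```

View pics/c6.png

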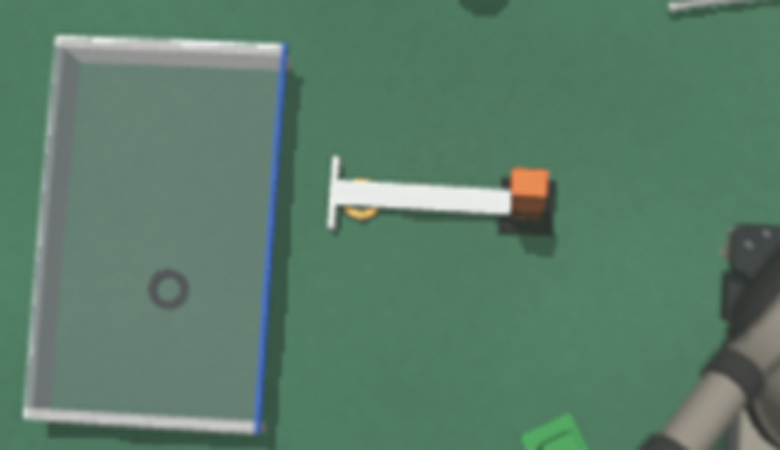

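The rake is standing at (530,190) with its foot at (334,190). The brass ring lies flat under the blade at about (361,199), roughly 55 mm ahead of the front edge, and the black ring is still at (168,289).

```bash
python3 -c "
from h import *
print(robot.hand_in())"
```

```text
the job is handed in; nothing more can be done
None
```

The job is handed in (no verdict came back): the last picture shows the brass ring flat about 55 mm in front of the riser, the rake standing released beside it and clear of the riser, and the black ring where it started.

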